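Find the open end of an overcap on the bore gauge and hold it mouth-up

ROBOT

A 7-joint arm with a two-finger parallel gripper is mounted at the origin on the work surface. World frame = base frame: x ahead of the robot, y to its left, z up, the work surface at z = 0. Lengths are in m, angles in rad, forces in N, time in s.
With the tool pointing down it reaches from about 0.425 to 0.8 m from the base axis. Payload 8.3 kg.
Tool frame: the origin (TCP) lies between the finger pads; the fingertips stand 14 mm ahead of it and the grasp point (between the pads) lies 5 mm behind it (arm.tip_extent is the distance from the TCP to the fingertips, in m); z points along the fingers, x is the direction in which the jaws open and shut, and the axes are right-handed (so a half turn about z gives the same grasp; the last joint's range is limited). The gripper opens to 85 mm and grips with 20 to 120 N. Pads are 22 mm wide; open, the fingers measure 114 mm over their backs; the gripper's body (76 mm by 85 mm) begins 54 mm behind the grasp point. The pads swing forward as they close: fully open they stand 13 mm farther back than shut.
Start: joints at [-1.215, 0.383, 0.016, 1.37, -0.006, 1.388, -0.046], TCP at [0.254, 0.571, 0.211] pointing down, gripper open.
Joint ranges: [-2.95, 2.95], [-0.25, 2.06], [-1.52, 1.56], [0.18, 2.33], [-1.44, 4.58], [0.02, 2.06], [-3.01, 3.01]. Speed limits (rad/s): [2.39, 2.39, 3.01, 3.01, 3.14, 3.14, 3.14].

INTERFACE

Orientations are given as a unit quaternion [w, x, y, z].
In Python, from station import telemetry, snapshot, camera_params, job, nets, arm gives the robot as it stands.
- The arm moves only by the tool arm_command, never from a script. Its argument "motion" is a list of rows, each a list of 3 entries, a list of its own where there are three numbers: the shift along the world's x, y, z normalised to -1 to 1, where 1 is 1 m, then the turn, a rotation vector about the world's x, y, z normalised to -1 to 1, where 1 is 90 degrees, then the closure in counts, from 0 (fully open) to 255 (shut). In form: [[[x, y, z], [rx, ry, rz], claw], ...]. A call has 1 to 8 rows; each row is the pose to reach, as a shift and turn from the pose commanded when the call began; what a row does not reach only later rows make up. A row lasts 1/8 s, in which the tool goes at most 62.5 mm and 10.7 degrees, less where a joint would pass 70% of its speed; a pose out of reach is approached as far as the arm can. A call with a number of a shift or a turn outside -1 to 1 is refused whole. A call with a gripper value outside its range is refused whole. The fingers move at their own pace and stop on an object; the grip force is fixed at half the most. Time passes only in rows, so rows that repeat a pose let the fingers close. It gives the time, the measured TCP pose, the force and the opening at its end, in the units of the state.
- telemetry.sense(): the state, without advancing time (a new reading comes with each control period).
- snapshot(name): name is "scene" or "top" or "wrist"; returns the picture (420x560x3 uint8, red, green, blue); there is no depth.
- camera_params(name): a dict with "fx", "fy", "cx", "cy" (pixels), "extrinsics" (4x4, takes a point from world to camera coordinates); the wrist camera has in their place "mount" (4x4, takes a point from camera to tool coordinates, whose origin is the TCP and whose axes are the tool frame's). Camera axes: x right, y up, looking along -z (the intrinsics and any distortion apply to the point x, -y, -z); pixel columns grow to the right and rows downward; lengths in m; the calibration is good to about 2 mm. A picture is of the moment at which its call begins: read the wrist's pose just before it. camera_params takes no time and is no camera call.
- job.job_done(): hands the job in, once; it reports no verdict.
Trained networks look in the newest picture that a camera, given by its name, has taken for a name from the list of things; names that differ only in an ending like _2 or _b are one class to them, and where a whole thing is asked for, a point or a joint stands for the part that bears it (a point fixed in the world has none). Each returns a list of dicts, best first, with "conf" (0 to 1); they miss things now and then, are a little off and sometimes report something else, mostly with a low value. They report only what shows in the picture. A call takes as long as a camera call. They do not tell look-alikes from the thing itself.
- nets.boxes_of(camera, label): "rect" ([left, top, width, height] in pixels, round what is visible of it).
- nets.cut_out(camera, label): "pixels" (420x560 bool, what is visible of it) and "rect" ([left, top, width, height] in pixels, round what is visible of it).
The state is a dict: "time": time; "joint_pos": joint angles; "joint_velocities": joint speeds; "effort": joint torques, N m; "eef_pos": TCP position; "tool_rot": TCP orientation; "contact_force": force on the tool from outside, world axes, zero at the start; "ft_torque": the same for the moment, N m; "width": opening from 0.0 (shut) to 1.0 (fully open).
Only numpy, scipy, OpenCV 4.12 (cv2) and the standard library are available. Lean on these libraries where they do the work, as an engineer would, in place of code of your own. Each camera call takes 0.05 s, during which the arm holds its last target. There are 200 camera calls.

TASK

A square teal bottle overcap lies on its side on the grey riser at the labelling bench; only one of its two ends has the blind hole, and it may face any way. Find that end and prove it by sliding the hole well onto either pin of the blue double-ended gauge, then take the cap off the pin, turn it hole-up and lift it more than 20 cm above the worktop, clear of everything. Finish while still holding it there, hole straight up and still, ready for a colleague to drop in the liner; leave the dropper bottle, the jar and the label roll where they stand.

Things in the scene. Friction and masses are not known exactly. Their poses are not given: they have to be found in the camera images.
- cap (a point): centre of the loose teal overcap: a solid square block 40 x 40 mm across and 50 mm long (70 g, 50 to 100 g), lying with its length horizontal, so its centre starts 20 mm above the riser top. Its own x axis runs along the 50 mm length and points out of the end that has the hole; at the start its z points up. The hole is round, 24 mm in diameter, 28 mm deep, centred in that end; the other end is plain and closed. From above the two ends look alike.
- cap_mouth (a point): centre of the mouth of the cap's hole, 25 mm from the cap's centre along its x axis; same axes as the cap
- riser: fixed grey square riser pad, 130 x 130 mm, 30 mm high, on the worktop; origin at the centre of its underside, z up. The cap lies on it, in any direction, within 20 mm of its middle.
- gauge_pins (a point): the fixed double-ended bore gauge: a blue post 34 mm (x) by 30 mm (y), 122 mm high, on a dark 90 x 90 x 14 mm foot. Two level steel pins 14 mm in diameter stick out of it in opposite directions, along this point's +y and -y, each 45 mm long, so the tips are 60 mm from this point. The point lies on the pins' common axis inside the post, 100 mm above the worktop; its z points up. The pins are rigid, and either fits the hole with 5 mm play all round.
- dropper_mid (a point): amber dropper bottle with black cap, loose, 36 mm diameter, 85 mm high, standing; point at half height. Leave it alone.
- jar_mid (a point): white jar with black lid, loose, 52 mm diameter, 50 mm high, standing; point at half height. Leave it alone.
- label_roll_mid (a point): paper label roll lying flat, loose, 68 mm diameter, 40 mm high, with a 28 mm core hole; point at its centre. Leave it alone.
Things that resemble listed ones, but are neither listed nor needed, are in the scene too. What is shaped like the part that bears cap but orange or yellow is not meant.

How it is judged:
On the way:
1. the cap's hole has been slid at least 15 mm onto one of the gauge pins (x of cap_mouth in the frame of gauge_pins between -0.007 and 0.007 m and z of cap_mouth in the frame of gauge_pins between -0.007 and 0.007 m and y of cap_mouth in the frame of gauge_pins between -0.045 and 0.045 m and angle between the x axis of cap and the y axis of gauge_pins, either way round below 0.25 rad), for 0.1 s.
At the end, for the whole second after the job is handed in: The cap is held in the fingers, its hole facing up within 15 degrees, its centre more than 195 mm above the worktop, still, touching neither gauge nor riser; dropper bottle, jar and label roll upright within 30 mm of where they started (angle between cap's own x axis and vertical below 0.26 rad and height (world z) of cap above 0.195 m and contact force between cap_body and the fingers above 1 N and contact force between cap_body and gauge below 0.05 N and contact force between cap_body and riser below 0.05 N and linear speed of cap_body below 0.03 m/s and angular speed of cap_body below 0.3 rad/s and distance of each of dropper_mid, jar_mid, label_roll_mid from where it was at the start of the episode below 0.03 m and angle between each of dropper_mid, jar_mid, label_roll_mid's own z axis and vertical below 0.3 rad); the arm keeps its last pose, push and grip.
It fails at once if the amber dropper bottle is knocked over or pushed away (distance of dropper_mid from where it was at the start of the episode above 0.03 m or angle between dropper_mid's own z axis and vertical above 0.3 rad).
It fails at once if the white jar is knocked over or pushed away (distance of jar_mid from where it was at the start of the episode above 0.03 m or angle between jar_mid's own z axis and vertical above 0.3 rad).
It fails at once if the label roll is knocked over or pushed away (distance of label_roll_mid from where it was at the start of the episode above 0.03 m or angle between label_roll_mid's own z axis and vertical above 0.3 rad).
It also fails if it takes over 51 s, if anything falls off the work surface, if the arm or the gripper's body presses on something with over 40 N, if the wrist force passes 120 N, or if a joint passes its speed limit or range.

## Working session

There is one attempt and no reset: what is moved stays moved. The work goes in short steps, Python scripts to look and compute and a tool call to move; the robot and the scene stay as the last step left them, time stands still between calls to the robot, and variables do not carry over. Pictures are saved under pics/ and viewed, about 8 in all and at most 12, crops included, and the job is handed in when it is done.

Besides the shell and the picture viewer there is one more tool, called after "Request:" as name([rows], argument=value, ...), one row to a line, values as JSON. arm_command: Moves the arm, as the interface text tells. Its arguments: {"type":"object","properties":{"motion":{"type":"array"}},"required":["motion"]}

```bash
ls; mkdir -p pics; python3 - <<'E'
from station import telemetry, snapshot, camera_params
import cv2,numpy as np
a=snapshot("scene");b=snapshot("top")
cv2.imwrite("pics/s1.png",cv2.cvtColor(a,cv2.COLOR_RGB2BGR))
cv2.imwrite("pics/t1.png",cv2.cvtColor(b,cv2.COLOR_RGB2BGR))
np.set_printoptions(precision=4,suppress=True)
for c in("scene","top","wrist"):print(c,camera_params(c))
print(telemetry.sense())
E
```

```text
pics
scene {'fx': 427.50062796835266, 'fy': 427.50062796835266, 'cx': 267.3340684040867, 'cy': 217.38273581278992, 'extrinsics': array([[ 0.4776,  0.8784, -0.0172, -0.2053],
       [-0.5073,  0.2917,  0.8109,  0.2425],
       [ 0.7173, -0.3785,  0.585 , -1.4131],
       [ 0.    ,  0.    ,  0.    ,  1.    ]])}
top {'fx': 453.8452807086773, 'fy': 453.8452807086773, 'cx': 290.22051815880997, 'cy': 207.24228999299442, 'extrinsics': array([[ 0.0171, -0.9998,  0.0031, -0.0891],
       [ 0.9809,  0.0174,  0.1937, -0.5574],
       [-0.1937, -0.0003,  0.9811, -0.7513],
       [ 0.    ,  0.    ,  0.    ,  1.    ]])}
wrist {'fx': 352.43738177112493, 'fy': 352.43738177112493, 'cx': 280.72861743587373, 'cy': 217.37905847378246, 'mount': array([[ 1.    ,  0.0005, -0.0007,  0.0009],
       [ 0.0003, -0.9605, -0.2782, -0.0717],
       [-0.0009,  0.2782, -0.9605, -0.1627],
       [ 0.    ,  0.    ,  0.    ,  1.    ]])}
{'time': 0.1, 'joint_pos': array([-1.2149,  0.3842,  0.0164,  1.3711, -0.0063,  1.3882, -0.0465]), 'joint_velocities': array([-0.0012, -0.0007,  0.001 , -0.0028, -0.0006,  0.0006, -0.0015]), 'effort': array([  0.0028, -62.9138,   0.8469, -37.2757,   0.0166,   0.0106,
         0.    ]), 'eef_pos': array([0.2539, 0.5705, 0.2097]), 'tool_rot': array([ 0.0005,  0.8386,  0.5447, -0.0007]), 'contact_force': array([ 0.7556, -0.0227, -0.7597]), 'ft_torque': array([ 0.0248,  0.0441, -0.0069]), 'width': 1.0023089726113985}
```

View pics/s1.png

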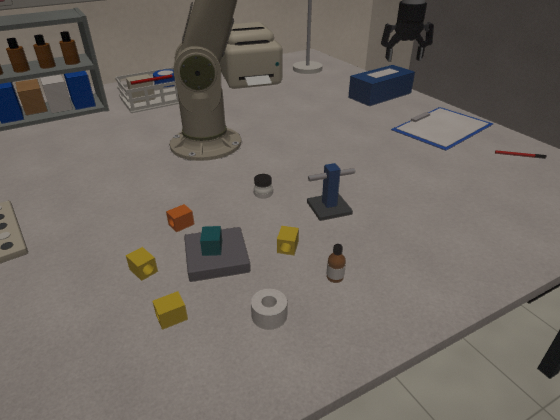

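View pics/t1.png

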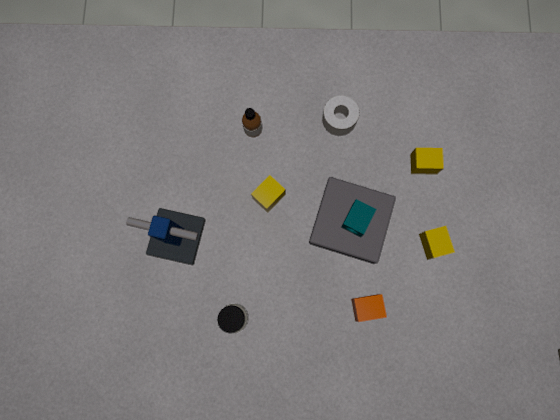

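The teal block on the grey riser (scene ~(211,240), top ~(360,218)) is the cap. The yellow blocks at top (268,193), (429,159) and (437,242) and the orange one at (369,307) are look-alikes. Next I'll measure and make a zoomed crop.

```bash
cat > h.py <<'E'
import cv2,numpy as np
from scipy.spatial.transform import Rotation as R
from station import telemetry, snapshot, camera_params, nets
def ext(c,s=None):
    p=camera_params(c)
    if 'mount' in p:
        s=s or telemetry.sense(); T=np.eye(4); q=s['tool_rot']; T[:3,:3]=R.from_quat(np.r_[q[1:],q[0]]).as_matrix(); T[:3,3]=s['eef_pos']
        return p,np.linalg.inv(T@p['mount'])
    return p,p['extrinsics']
def ray(c,u,v,z,s=None):
    p,E=ext(c,s); d=np.array([(u-p['cx'])/p['fx'],-(v-p['cy'])/p['fy'],-1]); Rw=E[:3,:3].T; o=-Rw@E[:3,3]; d=Rw@d
    return o+d*(z-o[2])/d[2]
def proj(c,P,s=None):
    p,E=ext(c,s); q=E[:3,:3]@P+E[:3,3]; return np.array([p['cx']+p['fx']*q[0]/-q[2],p['cy']+p['fy']*q[1]/q[2]])
def teal(im,vmin=0):
    h=cv2.cvtColor(im,cv2.COLOR_RGB2HSV); return cv2.inRange(h,(80,120,max(vmin,20)),(100,255,255))
def blue(im): return cv2.inRange(cv2.cvtColor(im,cv2.COLOR_RGB2HSV),(103,120,30),(125,255,255))
E
python3 - <<'E'
from h import *
np.set_printoptions(precision=4,suppress=True)
a=cv2.cvtColor(cv2.imread("pics/s1.png"),cv2.COLOR_BGR2RGB);b=cv2.cvtColor(cv2.imread("pics/t1.png"),cv2.COLOR_BGR2RGB)
for c in("scene","top"):
    p,E=ext(c); print(c,-E[:3,:3].T@E[:3,3])
m=teal(b); h=cv2.cvtColor(b,cv2.COLOR_RGB2HSV); print(np.percentile(h[m>0][:,2],[5,25,50,75,95]))
vals=h[...,2]
m2=m&((vals>90)*255).astype(np.uint8)
for mm in(m,m2):
    if cv2.countNonZero(mm): 
        r=cv2.minAreaRect(cv2.findNonZero(mm)); bx=cv2.boxPoints(r); w=np.array([ray("top",*q,.07) for q in bx]);print(r,w.mean(0),w,np.linalg.norm(w[1]-w[0]),np.linalg.norm(w[2]-w[1]))
mb=blue(b);mb[:, 300:]=0
print(cv2.boundingRect(mb), [ray("top",u,v,.122) for u,v in((160,228),)])
for uv in((127,221),(196,235)): print('tip',ray("top",*uv,.1))
for n,q in(('riser',[(331,178),(395,194),(378,262),(310,244)]),):
    w=np.array([ray("top",*x,.03) for x in q]); print(n,w.mean(0),w)
for n,uv,z in(('drop',(250,113),.085),('jar',(231,318),.05),('roll',(341,112),.04),('y1',(268,193),.04)): print(n,ray("top",*uv,z))
A=cv2.resize(a[215:270,180:255],None,fx=5,fy=5,interpolation=cv2.INTER_CUBIC)
B=cv2.resize(b[205:275,115:215],None,fx=4,fy=4,interpolation=cv2.INTER_CUBIC)
C=cv2.resize(b[190:245,330:390],None,fx=5,fy=5,interpolation=cv2.INTER_CUBIC)
o=np.zeros((560,790,3),np.uint8);o[:275,:375]=A;o[:280,380:780]=B;o[282:557,:300]=C
cv2.imwrite("pics/c1.png",cv2.cvtColor(o,cv2.COLOR_RGB2BGR))
E
```

```text
scene [ 1.2348 -0.4253  0.6264]
top [ 0.4027 -0.0796  0.8453]
[36.05 80.   82.   83.   85.  ]
((273.7882995605469, 212.57272338867188), (201.7772674560547, 36.70318603515625), 3.3485946655273438) [ 0.5462 -0.0507  0.07  ] [[ 0.521   0.1241  0.07  ]
 [ 0.586   0.1248  0.07  ]
 [ 0.5711 -0.2284  0.07  ]
 [ 0.5066 -0.2234  0.07  ]] 0.06501771451041007 0.353426893973071
(148, 216, 36, 30) [array([0.5078, 0.1294, 0.122 ])]
tip [0.5218 0.1914 0.1   ]
tip [0.5004 0.0755 0.1   ]
riser [ 0.544  -0.1951  0.03  ] [[ 0.6204 -0.1541  0.03  ]
 [ 0.592  -0.2721  0.03  ]
 [ 0.4667 -0.2382  0.03  ]
 [ 0.4969 -0.1162  0.03  ]]
drop [ 0.7226 -0.0049  0.085 ]
jar [0.3657 0.0182 0.05  ]
roll [ 0.7467 -0.1721  0.04  ]
y1 [ 0.5875 -0.0385  0.04  ]
```

View pics/c1.png

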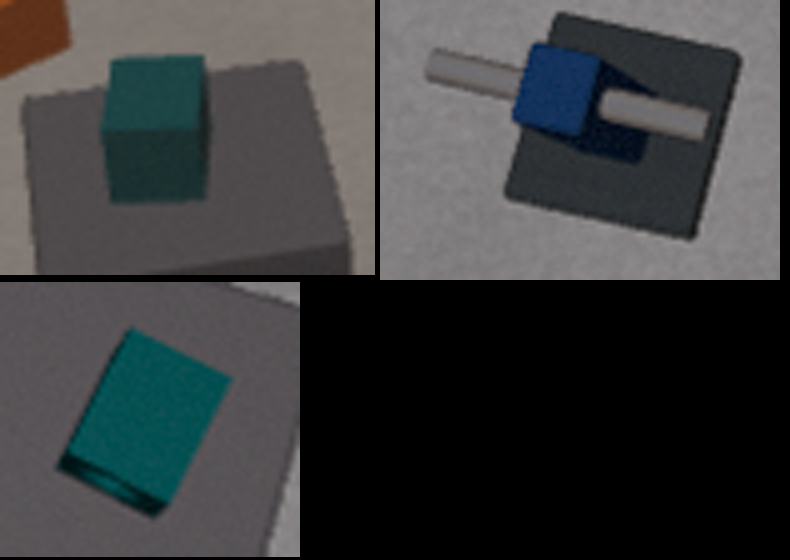

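The scene view shows a plain end. In the top view, the end facing down-left (−x, +y) has the dark arc of the hole. Next I'll get precise numbers and see what `arm` offers.

```bash
python3 - <<'E'
from h import *
from station import arm
print([x for x in dir(arm) if x[0]!='_'])
np.set_printoptions(precision=4,suppress=True)
w=np.array([ray("top",*q,.07) for q in [(356.4,199.2),(376.4,209.2),(363.4,233),(342.4,224.8)]])
print('cap',w.mean(0),w,[np.linalg.norm(w[i]-w[i-1]) for i in range(4)])
d=(w[3]+w[2]-w[0]-w[1]);print('yaw d',np.degrees(np.arctan2(d[1],d[0])))
# post top corners from crop
q=np.array([(530,43),(603,58),(583,135),(514,121)],float);q=np.c_[115+(q[:,0]-380)/4,205+q[:,1]/4]
w=np.array([ray("top",*x,.122) for x in q]);print('post',w.mean(0),[np.linalg.norm(w[i]-w[i-1]) for i in range(4)])
t=np.array([ray("top",115+(x-380)/4,205+y/4,.1) for x,y in((430,63),(705,123))]);print('tips',t,t.mean(0),np.linalg.norm(t[0]-t[1]))
f=np.array([(560,12),(741,52),(694,240),(505,192)],float)
w=np.array([ray("top",115+(x-380)/4,205+y/4,.014) for x,y in f]);print('foot',w.mean(0)); e=w[0]+w[3]-w[1]-w[2];print('yaw gy',np.degrees(np.arctan2(e[1],e[0])),np.degrees(np.arctan2(*(t[0]-t[1])[[1,0]])))
s=telemetry.sense();q=s['tool_rot'];print(R.from_quat(np.r_[q[1:],q[0]]).as_matrix())
E
```

```text
['PlanningError', 'tip_extent']
cap [ 0.5417 -0.2002  0.07  ] [[ 0.5722 -0.1949  0.07  ]
 [ 0.555  -0.2295  0.07  ]
 [ 0.5129 -0.2062  0.07  ]
 [ 0.5265 -0.1701  0.07  ]] [np.float64(0.051966884529867), np.float64(0.03866263576747289), np.float64(0.048151568101842436), np.float64(0.03860981251159222)]
yaw d 151.38683556705908
post [0.509  0.1305 0.122 ] [np.float64(0.03207739142183566), np.float64(0.030422479805225087), np.float64(0.03190371096961173), np.float64(0.02849591257268357)]
tips [[0.5223 0.1906 0.1   ]
 [0.4992 0.075  0.1   ]] [0.5107 0.1328 0.1   ] 0.1179043753135205
foot [0.5096 0.1296 0.014 ]
yaw gy 77.69366720830175 78.70922461345188
[[ 0.4066  0.9136 -0.0007]
 [ 0.9136 -0.4066 -0.0016]
 [-0.0018  0.     -1.    ]]
```

Request:
arm_command([
  [[0.25,-0.37,0.03],[0,0,0],0],
  [[0.25,-0.37,0.03],[0,0,0],0],
  [[0.25,-0.37,0.03],[0,0,0],0],
  [[0.25,-0.37,0.03],[0,0,0],0],
  [[0.25,-0.37,0.03],[0,0,0],0],
  [[0.25,-0.37,0.03],[0,0,0],0],
  [[0.25,-0.37,0.03],[0,0,0],0],
  [[0.25,-0.37,0.03],[0,0,0],0],
])

```text
time: 1.1
eef_pos: [0.5066, 0.1953, 0.2408]
tool_rot: [0.001, 0.841, 0.541, -0.0]
contact_force: [-0.3, 0.5, -0.9]
width: 0.998
```

Request:
arm_command([
  [[0.038,-0.401,-0.03],[0,0,-0.05],0],
  [[0.038,-0.401,-0.03],[0,0,-0.05],0],
  [[0.038,-0.401,-0.03],[0,0,-0.05],0],
  [[0.038,-0.401,-0.03],[0,0,-0.05],0],
  [[0.038,-0.401,-0.03],[0,0,-0.05],0],
  [[0.038,-0.401,-0.03],[0,0,-0.05],0],
  [[0.038,-0.401,-0.03],[0,0,-0.05],0],
  [[0.038,-0.401,-0.03],[0,0,-0.05],0],
])

```text
time: 2.1
eef_pos: [0.5413, -0.2022, 0.2098]
tool_rot: [-0.0, 0.86, 0.51, -0.001]
contact_force: [-0.8, 0.6, -0.1]
width: 0.998
```

```bash
python3 - <<'E'
from h import *
np.set_printoptions(precision=4,suppress=True)
s=telemetry.sense();im=snapshot("wrist");print(s['eef_pos'],s['joint_pos'],s['tool_rot'])
m=teal(im,40);cs,_=cv2.findContours(m,0,2)
c=max(cs,key=cv2.contourArea);r=cv2.minAreaRect(c);print(r)
P=np.array([.5417,-.2002,.05])
for yaw in(151.4,):
  d=np.array([np.cos(np.radians(yaw)),np.sin(np.radians(yaw)),0]);n=np.array([-d[1],d[0],0])
  pts=[proj("wrist",P+[0,0,.02]+a*.025*d+b*.02*n,s) for a,b in((1,1),(1,-1),(-1,-1),(-1,1))]
  print(pts)
o=cv2.cvtColor(im,cv2.COLOR_RGB2BGR);cv2.polylines(o,[np.int32(np.array(pts)*8)],True,(0,0,255),1,shift=3)
cv2.imwrite("pics/w1.png",o)
E
```

```text
[ 0.5413 -0.2022  0.2098] [-0.1463  0.3084  0.5711  1.5267 -0.1673  1.3573  1.5085] [-0.0001  0.8604  0.5096 -0.0009]
((285.04620361328125, 195.9393768310547), (60.05440139770508, 45.082454681396484), 88.63607025146484)
[array([258.767 , 171.3806]), array([305.2263, 171.2666]), array([304.2983, 226.6487]), array([259.8673, 226.7488])]
```

View pics/w1.png

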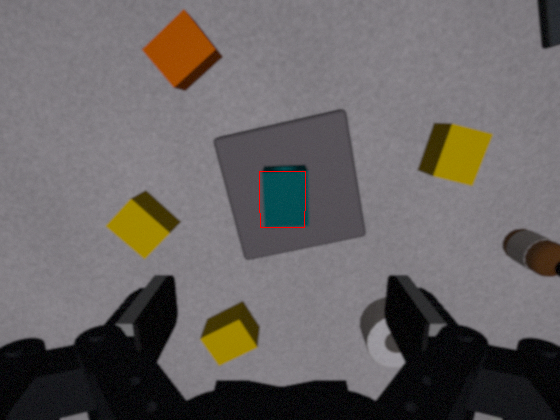

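The red overlay (predicted top face) matches the teal cap at (285,196) to about 2 px. The dark hole sliver at (286,168) is on the tool −y side, which confirms the mouth direction. Descending to grasp.

Request:
arm_command([
  [[0.002,0.004,-0.05],[0,0,0],0],
  [[0.002,0.004,-0.1],[0,0,0],0],
  [[0.002,0.004,-0.13],[0,0,0],0],
  [[0.002,0.004,-0.158],[0,0,0],0],
  [[0.002,0.004,-0.158],[0,0,0],0],
  [[0.002,0.004,-0.158],[0,0,0],255],
  [[0.002,0.004,-0.158],[0,0,0],255],
  [[0.002,0.004,-0.158],[0,0,0],255],
])

```text
time: 3.15
eef_pos: [0.5448, -0.1961, 0.0537]
tool_rot: [0.001, 0.859, 0.511, 0.001]
contact_force: [-0.3, 0.3, 0.5]
width: 0.38
```

Request:
arm_command([
  [[0,0,0],[0,0,0],255],
  [[0,0,0],[0,0,0],255],
  [[0,0,0],[0,0,0],255],
  [[0,0,0],[0,0,0],255],
  [[0,0,0.03],[0,0,0],255],
  [[0,0,0.06],[0,0,0],255],
  [[0,0,0.1],[0,0,0],255],
  [[0,0,0.1],[0,0,0],255],
])

```text
time: 4.15
eef_pos: [0.546, -0.197, 0.1561]
tool_rot: [0.002, 0.859, 0.511, 0.002]
contact_force: [0.2, 0.3, -1.2]
width: -0.002
```

```bash
python3 - <<'E'
from h import *
np.set_printoptions(precision=4,suppress=True)
s=telemetry.sense();im=snapshot("wrist");print(s['eef_pos'],s['joint_pos'],s['tool_rot'],s['width'])
cv2.imwrite("pics/w2.png",cv2.cvtColor(im,cv2.COLOR_RGB2BGR))
E
```

```text
[ 0.546  -0.197   0.1561] [-0.1479  0.3437  0.5597  1.6063 -0.1913  1.2403  1.5198] [0.0021 0.8595 0.5112 0.0022] -0.002330602286121567
```

View pics/w2.png

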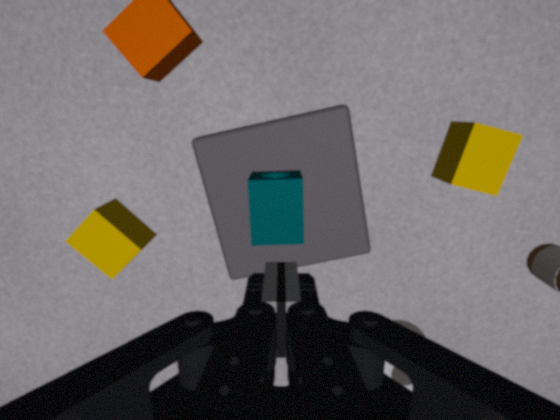

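The fingers closed on nothing: the cap is at (276,208), still on the riser. I'll measure where it lies now relative to the fingers.

```bash
python3 - <<'E'
from h import *
np.set_printoptions(precision=4,suppress=True)
s=telemetry.sense();im=cv2.imread("pics/w2.png")
w=np.array([ray("wrist",*q,.07,s) for q in((249,180),(302,180),(304,243),(252,245))]);print(w,w.mean(0),[np.linalg.norm(w[i]-w[i-1]) for i in range(4)])
d=w[0]+w[1]-w[2]-w[3];print(np.degrees(np.arctan2(d[1],d[0])))
print('below tcp @.07',proj("wrist",np.r_[s['eef_pos'][:2],.07],s),'tip',proj("wrist",s['eef_pos']-[0,0,.014],s))
w=np.array([ray("wrist",*q,.03,s) for q in((193,140),(346,105),(370,250),(232,279))]);print('riser',w.mean(0))
b=snapshot("top");cv2.imwrite("pics/t2.png",cv2.cvtColor(b,cv2.COLOR_RGB2BGR))
m=teal(b,60);m[:,:330]=0;m[:,395:]=0;print(cv2.boundingRect(m),cv2.minAreaRect(cv2.findNonZero(m)))
b0=cv2.imread("pics/t1.png")[...,::-1].copy();m=teal(b0,60);m[:,:330]=0;m[:,395:]=0;print(cv2.boundingRect(m),cv2.minAreaRect(cv2.findNonZero(m)))
E
```

```text
[[ 0.5105 -0.202   0.07  ]
 [ 0.5284 -0.1691  0.07  ]
 [ 0.5712 -0.1898  0.07  ]
 [ 0.5541 -0.2246  0.07  ]] [ 0.5411 -0.1964  0.07  ] [np.float64(0.049004689254819635), np.float64(0.03746450216402089), np.float64(0.04747601354641731), np.float64(0.03879166322184097)]
153.44078382821598
below tcp @.07 [279.2956 217.4651] tip [279.0272 254.0619]
riser [ 0.5426 -0.1896  0.03  ]Traceback (most recent call last):
  File "<stdin>", line 9, in <module>
cv2.error: OpenCV(4.12.0) /io/opencv/modules/imgproc/src/convhull.cpp:143: error: (-215:Assertion failed) total >= 0 && (depth == CV_32F || depth == CV_32S) in function 'convexHull'
```

```bash
python3 - <<'E'
from h import *
np.set_printoptions(precision=4,suppress=True)
s=telemetry.sense();a=snapshot("scene")
for z in(.17,.156,.142,.07,.0):print(z,proj("scene",np.r_[s['eef_pos'][:2],z]))
for z in(.156,.142): 
  for y in(-.011,.011):
    q=s['tool_rot'];Rm=R.from_quat(np.r_[q[1:],q[0]]).as_matrix();print(z,y,proj("wrist",np.r_[s['eef_pos'][:2],z]+Rm@[0,y,0],s))
o=cv2.resize(a[130:280,140:300],None,fx=4.5,fy=4,interpolation=cv2.INTER_CUBIC)
o=cv2.resize(a[140:280,140:300],None,fx=4,fy=4,interpolation=cv2.INTER_CUBIC)
p=proj("scene",s['eef_pos']-[0,0,.014]);cv2.circle(o,(int((p[0]-140)*4),int((p[1]-140)*4)),3,(255,0,0),-1)
cv2.imwrite("pics/s2.png",cv2.cvtColor(o,cv2.COLOR_RGB2BGR))
E
```

```text
0.17 [206.6612 193.661 ]
0.156 [207.3611 199.5482]
0.142 [208.0476 205.324 ]
0.07 [211.3829 233.3816]
0.0 [214.3416 258.2711]
0.156 -0.011 [278.8824 246.5068]
0.156 0.011 [278.9593 287.7962]
0.142 -0.011 [278.985  236.8753]
0.142 0.011 [279.0531 275.5461]
```

View pics/s2.png

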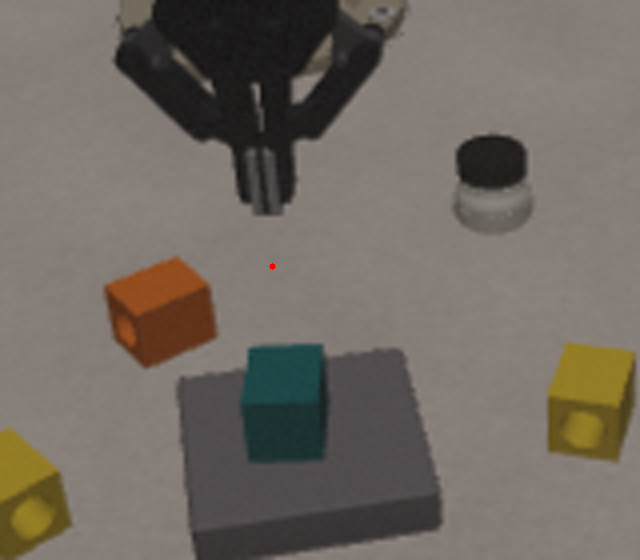

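Both the scene crop (tip at zoomed (268,212), expected (272,266)) and the wrist picture put the real fingertips about 33 mm behind where the description puts them. So the jaws closed just above the cap. I'll check `arm.tip_extent` and open the gripper.

```bash
python3 -c "
from station import arm,telemetry
print(arm.tip_extent,telemetry.sense()['eef_pos'],telemetry.sense()['joint_pos'])"
```

```text
0.014 [ 0.54372722 -0.19571001  0.15184791] [-0.14774766  0.3472633   0.55815799  1.61162442 -0.19184453  1.23894337
  1.52015573]
```

Request:
arm_command([
  [[-0.003,0,0],[0,0,0],0],
  [[-0.003,0,0],[0,0,0],0],
  [[-0.003,0,0],[0,0,0],0],
  [[-0.003,0,0],[0,0,0],0],
  [[-0.003,0,0],[0,0,0],0],
  [[-0.003,0,0],[0,0,0],0],
])

```text
time: 5.05
eef_pos: [0.5412, -0.196, 0.1526]
tool_rot: [0.0, 0.859, 0.511, -0.0]
contact_force: [0.3, -0.1, 0.4]
width: 1.001
```

Request:
arm_command([
  [[0,0,-0.05],[0,0,0],0],
  [[0,0,-0.09],[0,0,0],0],
  [[0,0,-0.115],[0,0,0],0],
  [[0,0,-0.135],[0,0,0],0],
  [[0,0,-0.135],[0,0,0],0],
  [[0,0,-0.135],[0,0,0],0],
  [[0,0,-0.135],[0,0,0],0],
])

```text
time: 5.92
eef_pos: [0.5419, -0.1963, 0.0188]
tool_rot: [0.001, 0.859, 0.511, 0.001]
contact_force: [0.2, -0.5, -0.2]
width: 1.0
```

Request:
arm_command([
  [[0,0,0],[0,0,0],255],
  [[0,0,0],[0,0,0],255],
  [[0,0,0],[0,0,0],255],
  [[0,0,0],[0,0,0],255],
  [[0,0,0],[0,0,0],255],
  [[0,0,0],[0,0,0],255],
])

```text
time: 6.68
eef_pos: [0.5414, -0.1962, 0.018]
tool_rot: [0.0, 0.859, 0.511, 0.0]
contact_force: [-0.4, 0.2, 5.9]
width: 0.458
```

Gripped (opening about 39 mm). Lifting, then one check.

Request:
arm_command([
  [[0,0,0.03],[0,0,0],255],
  [[0,0,0.07],[0,0,0],255],
  [[0,0,0.12],[0,0,0],255],
  [[0,0,0.152],[0,0,0],255],
  [[0,0,0.152],[0,0,0],255],
  [[0,0,0.152],[0,0,0],255],
  [[0,0,0.152],[0,0,0],255],
])

```text
time: 7.55
eef_pos: [0.5403, -0.1956, 0.168]
tool_rot: [-0.001, 0.859, 0.511, -0.001]
contact_force: [-0.9, 0.1, -1.3]
width: 0.46
```

```bash
python3 - <<'E'
from h import *
np.set_printoptions(precision=4,suppress=True)
s=telemetry.sense();a=snapshot("scene");w=snapshot("wrist");print(s['eef_pos'],s['width'],s['contact_force'])
p=proj("scene",s['eef_pos']+[0,0,.033]);print(p)
x,y=int(p[0])-45,int(p[1])-60
o=np.zeros((420,790,3),np.uint8)
o[:,:360]=cv2.resize(a[y:y+105,x:x+90],None,fx=4,fy=4,interpolation=cv2.INTER_CUBIC)
o[:,370:]=w[:,70:490]
cv2.circle(o,(int((p[0]-x)*4),int((p[1]-y)*4)),3,(255,0,0),-1)
cv2.imwrite("pics/c3.png",cv2.cvtColor(o,cv2.COLOR_RGB2BGR)); print(x,y)
E
```

```text
[ 0.5403 -0.1956  0.168 ] 0.45965279308642 [-0.9017  0.0848 -1.2524]
[204.5022 179.2613]
159 119
```

View pics/c3.png

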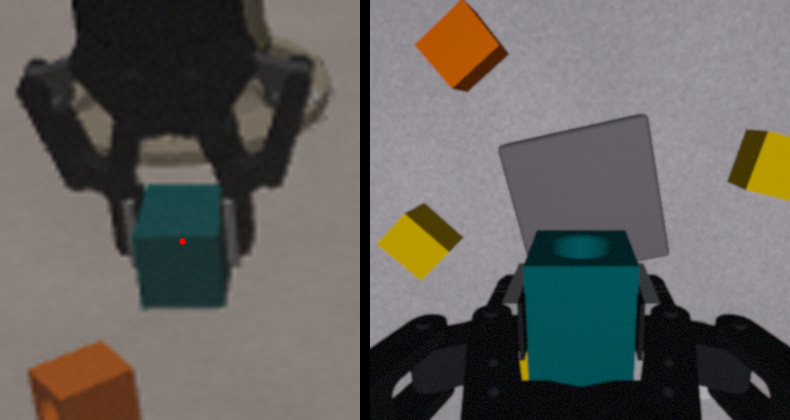

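Cap is held, with the mouth visible on the tool −y side (wrist crop (580,247)). I'll fit the cap's pose in the tool frame from the mouth-end corners and re-measure the gauge.

```bash
python3 - <<'E'
from h import *
from scipy.optimize import least_squares
np.set_printoptions(precision=4,suppress=True)
p=camera_params("wrist");M=np.linalg.inv(p['mount'])
def pr(P):
    q=P@M[:3,:3].T+M[:3,3];return np.c_[p['cx']+p['fx']*q[:,0]/-q[:,2],p['cy']+p['fy']*q[:,1]/q[:,2]]
ob=np.array([(224,265),(337,265),(327,231),(240,231)],float)
C=np.array([(-.02,-.025,-.02),(.02,-.025,-.02),(.02,-.025,.02),(-.02,-.025,.02)])
f=lambda v:(pr(C@R.from_euler('x',v[3]).as_matrix().T+v[:3])-ob).ravel()
for fix in(0,1):
    r=least_squares((lambda v:f(np.r_[v[:3],0])) if fix else f,[0,0,-.03,0]);print(r.x,f(r.x))
# gauge edges in top picture
b=cv2.imread("pics/t1.png")[...,::-1].copy()
s=snapshot("scene")
g=np.array([.5098,.1312,.1]);ya=np.radians(78.3);gy=np.array([np.cos(ya),np.sin(ya),0])
a=cv2.imread("pics/s1.png")
for n,c,im in(("s","scene",a),("t","top",cv2.imread("pics/t1.png"))):
    for t in(-.06,.06): print(c,proj(c,g+t*gy))
    P=[proj(c,g+t*gy+[0,0,zz]) for t in(-.06,.06) for zz in(-.007,.007)];print(P)
pa=proj("scene",g);x,y=int(pa[0])-35,int(pa[1])-35
A=cv2.resize(a[y:y+80,x:x+75],None,fx=5,fy=5,interpolation=cv2.INTER_CUBIC)
T=cv2.resize(cv2.imread("pics/t1.png")[200:270,120:200],None,fx=5,fy=5,interpolation=cv2.INTER_CUBIC)
def dr(I,c,x,y):
    ax=np.array([gy[1],-gy[0],0])
    for q in([g+t*gy+[0,0,0] for t in(-.06,.06)],[g+sx*.017*ax+sy*.015*gy+[0,0,.022] for sx,sy in((1,1),(1,-1),(-1,-1),(-1,1))]):
        cv2.polylines(I,[np.int32([(proj(c,k)-[x,y])*5 for k in q])],True,(0,0,255),1)
dr(A,"scene",x,y);dr(T,"top",120,200)
o=np.zeros((400,790,3),np.uint8);o[:,:375]=A;o[:350,385:785]=T;cv2.imwrite("pics/c4.png",o)
E
```

```text
[ 0.0013  0.0043 -0.0282 -0.0157] [ 1.3162  0.0431  1.5985 -0.0284 -2.1753 -0.0337 -1.6433  0.0144]
[ 0.0013  0.0045 -0.0273  0.    ] [ 1.5985  0.6039  1.3184  0.5326 -2.2918 -0.7667 -1.5214 -0.7189]
scene [306.6437 178.892 ]
scene [352.2966 170.9686]
[array([306.5374, 181.4028]), array([306.7509, 176.3611]), array([352.016 , 173.4459]), array([352.5794, 168.472 ])]
top [197.7413 236.7012]
top [127.8864 220.9274]
[array([198.5677, 237.2473]), array([196.8995, 236.145 ]), array([129.3379, 221.6124]), array([126.4082, 220.2299])]
```

View pics/c4.png

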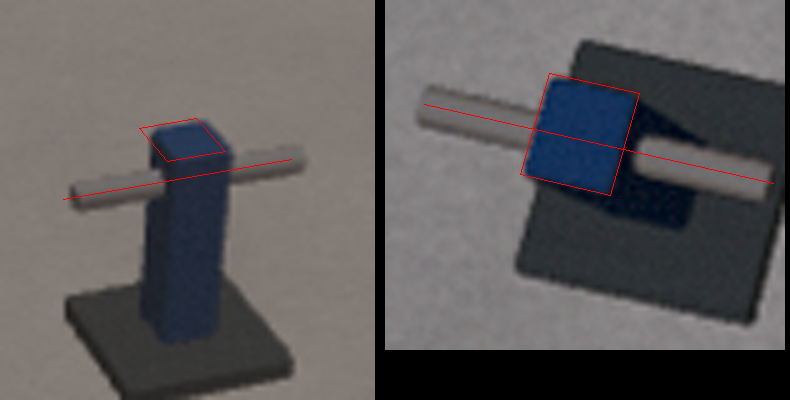

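Request:
arm_command([
  [[-0.053,0.219,0],[0,0,-0.813],255],
  [[-0.053,0.219,0],[0,0,-0.813],255],
  [[-0.053,0.219,0],[0,0,-0.813],255],
  [[-0.053,0.219,0],[0,0,-0.813],255],
  [[-0.053,0.219,0],[0,0,-0.813],255],
  [[-0.053,0.219,0],[0,0,-0.813],255],
  [[-0.053,0.219,-0.05],[0,0,-0.813],255],
  [[-0.053,0.219,-0.098],[0,0,-0.813],255],
])

```text
time: 8.7
eef_pos: [0.4884, 0.0233, 0.0706]
tool_rot: [-0.0, 0.995, -0.104, 0.001]
contact_force: [0.2, 0.5, -0.8]
width: 0.458
```

Request:
arm_command([
  [[0,0,0],[0,0,0],255],
  [[0,0,0],[0,0,0],255],
  [[0,0,0],[0,0,0],255],
])

```text
time: 9.07
eef_pos: [0.4897, 0.0231, 0.0736]
tool_rot: [-0.001, 0.995, -0.101, 0.002]
contact_force: [0.0, -0.3, -0.6]
width: 0.461
```

```bash
python3 - <<'E'
from h import *
np.set_printoptions(precision=4,suppress=True)
s=telemetry.sense();w=snapshot("wrist");a=snapshot("scene");print(s['eef_pos'],s['joint_pos'],s['tool_rot'],s['width'])
o=np.zeros((420,790,3),np.uint8);o[:,:400]=w[:,80:480]
o[:,410:]=cv2.resize(a[125:230,275:370],(380,420),interpolation=cv2.INTER_CUBIC)
g=np.array([.511,.133,.1]);ya=np.radians(78.3);gy=np.array([np.cos(ya),np.sin(ya),0])
for t in(-.06,-.015): print(proj("wrist",g+t*gy,s),proj("scene",g+t*gy))
cv2.imwrite("pics/c5.png",cv2.cvtColor(o,cv2.COLOR_RGB2BGR))
E
```

```text
[0.4897 0.0231 0.0736] [-0.6086  0.2311  0.5654  1.9349 -0.1461  1.0119 -0.1805] [-0.0006  0.9949 -0.1011  0.0016] 0.4612459514040945
[279.6465 168.4584] [307.5492 178.9202]
[279.7014  40.7198] [324.9424 175.8996]
```

View pics/c5.png

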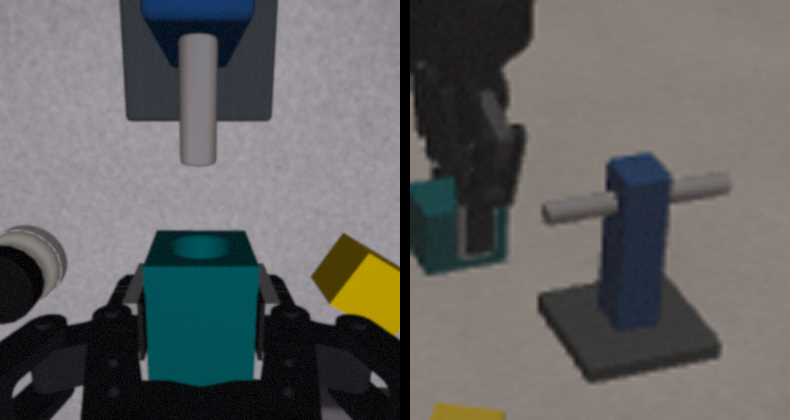

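Wrist view: the pin is centred at crop x≈198 and the mouth at ≈201, so lateral offset is about 1 mm. Checking height using the cap's bottom corners in the scene view.

```bash
python3 - <<'E'
from h import *
from scipy.optimize import least_squares
np.set_printoptions(precision=4,suppress=True)
s=telemetry.sense();ya=np.radians(78.3);gy=np.array([np.cos(ya),np.sin(ya),0]);gx=np.array([gy[1],-gy[0],0])
ob=np.array([(299.3,190.3),(280.2,193.0)])
for z0 in(.026,.030,.034):
  c=np.r_[s['eef_pos'][:2],.0715+z0]-.004*gy
  print(z0,proj("scene",c+.025*gy+.02*gx-[0,0,.02]),proj("scene",c-.025*gy+.02*gx-[0,0,.02]),proj("scene",c-.025*gy+.02*gx+[0,0,.02]))
print(ob)
p=camera_params("wrist");M=np.linalg.inv(p['mount'])
def pr(P):
    q=P@M[:3,:3].T+M[:3,3];return np.c_[p['cx']+p['fx']*q[:,0]/-q[:,2],p['cy']+p['fy']*q[:,1]/q[:,2]]
ob=np.array([(225,268),(336.5,268),(329,232.5),(236,232.5)],float)
C=np.array([(-.02,-.025,-.02),(.02,-.025,-.02),(.02,-.025,.02),(-.02,-.025,.02)])
f=lambda v:(pr(C+v)-ob).ravel()
r=least_squares(f,[0,0,-.03]);print(r.x,f(r.x))
# pin in tool frame: width at tip 37px
for t,zz in((.0,-.03),(0,-.026),(0,-.034)):
  print(zz,pr(np.array([(-.007,-.06,zz),(.007,-.06,zz)])))
E
```

```text
0.026 [298.1804 193.5278] [278.1413 197.1535] [278.0988 182.523 ]
0.03 [298.2226 192.1031] [278.1371 195.7212] [278.0944 181.0214]
0.034 [298.265  190.6718] [278.133  194.2822] [278.09   179.5127]
[[299.3 190.3]
 [280.2 193. ]]
[-0.0006  0.0046 -0.0292] [-0.5868  0.3685  2.3384  0.3038 -4.0407 -0.463   1.7425 -0.4191]
-0.03 [[264.2503 148.3331]
 [301.9976 148.3196]]
-0.026 [[264.7135 147.403 ]
 [301.3826 147.3899]]
-0.034 [[263.7591 149.3196]
 [302.6499 149.3056]]
```

Request:
arm_command([
  [[-0.001,0,-0.003],[0,0,0],255],
  [[0.003,0.02,-0.003],[0,0,0],255],
  [[0.005,0.03,-0.003],[0,0,0],255],
  [[0.007,0.04,-0.003],[0,0,0],255],
  [[0.007,0.04,-0.003],[0,0,0],255],
])

```text
time: 9.8
eef_pos: [0.4952, 0.0637, 0.0686]
tool_rot: [-0.0, 0.995, -0.101, -0.0]
contact_force: [0.2, 0.1, -1.3]
width: 0.46
```

Request:
arm_command([
  [[0.001,0.006,0],[0,0,0],255],
  [[0.003,0.013,0],[0,0,0],255],
  [[0.003,0.013,0],[0,0,0],255],
  [[0.003,0.013,0],[0,0,0],255],
  [[0.003,0.013,0],[0,0,0],255],
])

```text
time: 10.42
eef_pos: [0.4981, 0.0757, 0.0686]
tool_rot: [0.0, 0.995, -0.102, -0.0]
contact_force: [0.5, 0.2, -0.8]
width: 0.457
```

```bash
python3 - <<'E'
from h import *
np.set_printoptions(precision=4,suppress=True)
s=telemetry.sense();w=snapshot("wrist");a=snapshot("scene");print(s['eef_pos'],s['contact_force'],s['tool_rot'],s['width'])
o=np.zeros((420,790,3),np.uint8);o[:,:400]=w[:,80:480]
o[:,410:]=cv2.resize(a[125:230,275:370],(380,420),interpolation=cv2.INTER_CUBIC)
cv2.imwrite("pics/c6.png",cv2.cvtColor(o,cv2.COLOR_RGB2BGR))
E
```

```text
[0.4981 0.0757 0.0686] [ 0.4875  0.2368 -0.7829] [ 0.      0.9948 -0.1018 -0.    ] 0.457273142352089
```

View pics/c6.png

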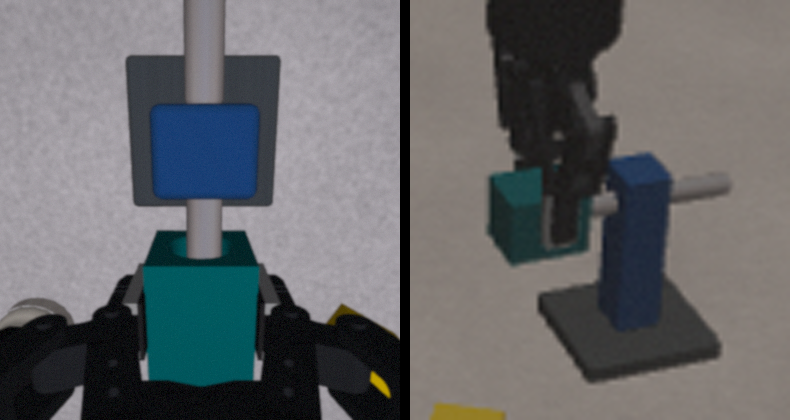

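The pin is inside the hole (wrist crop (204,245)) with no contact force, and the mouth is at y ≈ −38 mm. I'll go 3 mm deeper for margin, hold, then retract.

Request:
arm_command([
  [[0.001,0.003,0],[0,0,0],255],
  [[0.001,0.003,0],[0,0,0],255],
  [[0.001,0.003,0],[0,0,0],255],
  [[0.001,0.003,0],[0,0,0],255],
])

```text
time: 11.02
eef_pos: [0.4991, 0.0789, 0.0686]
tool_rot: [-0.0, 0.995, -0.102, -0.0]
contact_force: [1.0, -0.2, 0.2]
width: 0.456
```

Request:
arm_command([
  [[-0.004,-0.02,0],[0,0,0],255],
  [[-0.009,-0.045,0],[0,0,0],255],
  [[-0.016,-0.08,0],[0,0,0],255],
  [[-0.02,-0.1,0.04],[0,0,0],255],
  [[-0.02,-0.1,0.1],[0,0,0],255],
  [[-0.02,-0.1,0.16],[0,0,0],255],
  [[-0.02,-0.1,0.22],[0,0,0],255],
  [[-0.02,-0.1,0.27],[0,0,0],255],
])

```text
time: 12.02
eef_pos: [0.4786, -0.0227, 0.341]
tool_rot: [-0.0, 0.995, -0.102, 0.001]
contact_force: [0.5, -1.0, -1.5]
width: 0.457
```

Request:
arm_command([
  [[0.02,0,0],[0.12,-0.025,0],255],
  [[0.02,0,0],[0.24,-0.05,0],255],
  [[0.02,0,0],[0.36,-0.075,0],255],
  [[0.02,0,0],[0.48,-0.1,0],255],
  [[0.02,0,0],[0.6,-0.124,0],255],
  [[0.02,0,0],[0.72,-0.149,0],255],
  [[0.02,0,0],[0.84,-0.174,0],255],
  [[0.02,0,0],[0.979,-0.203,0],255],
])

```text
time: 13.02
eef_pos: [0.4999, -0.023, 0.3339]
tool_rot: [-0.663, 0.741, -0.08, 0.068]
contact_force: [0.0, 0.7, -2.4]
width: 0.455
```

```bash
python3 - <<'E'
from h import *
np.set_printoptions(precision=3,suppress=True)
s=telemetry.sense();q=s['tool_rot'];print(s['eef_pos'],s['joint_pos'],s['width'],s['contact_force'])
print(R.from_quat(np.r_[q[1:],q[0]]).as_matrix())
E
```

```text
[ 0.5   -0.023  0.334] [ 0.312  0.517  0.493  1.766 -1.296  2.049  0.818] 0.4548004602119694 [ 0.     0.658 -2.441]
[[ 0.978 -0.028  0.206]
 [-0.208 -0.107  0.972]
 [-0.005 -0.994 -0.111]]
```

Request:
arm_command([
  [[0.03,-0.03,0],[0,0,0],255],
  [[0.06,-0.06,0],[0.03,-0.006,0],255],
  [[0.06,-0.06,0],[0.06,-0.012,0],255],
  [[0.06,-0.06,0],[0.06,-0.012,0],255],
  [[0.06,-0.06,0],[0.06,-0.012,0],255],
  [[0.06,-0.06,0],[0.06,-0.012,0],255],
])

```text
time: 13.78
eef_pos: [0.5593, -0.0803, 0.3371]
tool_rot: [-0.697, 0.71, -0.073, 0.07]
contact_force: [-0.3, -0.4, -0.3]
width: 0.457
```

```bash
python3 - <<'E'
from h import *
np.set_printoptions(precision=3,suppress=True)
s=telemetry.sense();q=s['tool_rot'];print(s['eef_pos'],s['joint_pos'],s['joint_velocities'],s['width'],s['contact_force'])
Rm=R.from_quat(np.r_[q[1:],q[0]]).as_matrix();print(Rm)
a=snapshot("scene");b=snapshot("top")
x,y=[int(k) for k in proj("scene",s['eef_pos'])]
x=max(x-65,0);y=max(y-70,0)
A=cv2.resize(a[y:y+140,x:x+130],(390,420),interpolation=cv2.INTER_CUBIC)
x,y=[int(k) for k in proj("top",s['eef_pos'])];x=max(x-65,0);y=max(y-70,0)
B=cv2.resize(b[y:y+140,x:x+130],(390,420),interpolation=cv2.INTER_CUBIC)
cv2.imwrite("pics/c7.png",cv2.cvtColor(np.hstack([A,B]),cv2.COLOR_RGB2BGR))
E
```

```text
[ 0.559 -0.08   0.337] [ 0.57   0.678  0.195  1.518 -1.327  2.045  0.71 ] [-0.003  0.001 -0.004 -0.001 -0.001 -0.001 -0.002] 0.45659898243705654 [-0.286 -0.397 -0.26 ]
[[ 0.98  -0.005  0.201]
 [-0.201 -0.017  0.979]
 [-0.002 -1.    -0.018]]
```

View pics/c7.png

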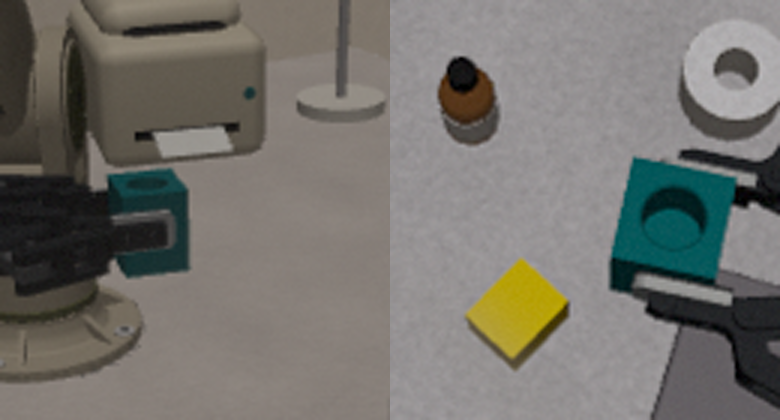

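The cap is firmly held with the hole facing up in both views: scene crop (150,183), top crop (673,217). It is still, tilted about 1°, at z ≈ 0.33 m and clear of everything; the bottle and roll look undisturbed. Handing in.

```bash
python3 -c "
from station import job
print(job.job_done())"
```

```text
the job is handed in; nothing more can be done
None
```

I handed the job in with the cap held hole-up and still, about 0.33 m above the worktop; `job_done` gave no verdict.

- **First grasp:** it missed. The jaws closed just above the cap, because the real fingertips sit about 33 mm behind what `arm.tip_extent` (14 mm) says. I measured that from the pictures, went lower and gripped the cap at about 39 mm opening.
- **Finding the hole:** the top and wrist pictures showed it in the end facing the robot and to its left.
- **Pin test:** I slid the hole onto the gauge's −y pin. The mouth was about 35 mm from the gauge centre, roughly 25 mm onto the pin. Contact force stayed around 1 N, and the wrist picture, taken 3 mm before full depth, showed the pin inside the hole.
- **Last checks:** hole axis about 1° off vertical, joint speeds near zero, grip opening 0.457 and contact force under 1 N. Clear of the gauge and riser. The bottle and roll looked undisturbed in the last picture. The jar was not in that crop, but nothing came near it.
- **Disagreements:** the scene camera put the gauge about 3–4 mm from where the top camera did. It also put the held cap about 4 mm higher than the wrist camera did. I aimed in between, within the 5 mm play.

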